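# Uncover the engraving plate and lay the hand rest across it

### The job

First tip up the loose cover of the engraving bed by its tab, draw it out from under the keeper lip, lift it off and lay it flat on the bench, tab up. Then take the wooden hand rest out of the tool tray and lay it right way up across the bed's two posts, down between the cheeks of both slots with its end lugs outside the posts. Do not touch the copper plate, do not bump the magnifier stand, and leave the can of tools, the graver and the loupe where they are.

Things in the scene. Friction and masses are not known exactly. Their poses are not given: they have to be found in the camera images.
- bed: Dark steel engraving bed, fixed. Origin: centre of its underside, on the bench, z up. Base 140 (x) x 200 (y) x 12 mm. In the middle an open plate well: walls 5 mm thick, outside 104 (x) x 110 (y), rim top at z 34. Left and right of it (y = -77, +77) two equal posts 48 (x) x 16 (y), which carry the hand rest.
- slots (a point): Midway between the bed's two posts at the height of their flat seats: bed (0, 0, 62 mm). Post outer faces at bed y = -85 and +85. On each post two cheeks 10 mm high (top z 72) stand at x -23 to -15 and +15 to +23, so a slot 30 mm wide runs along y through both posts.
- keeper (a point): Middle of the free lower edge of the bed's keeper lip, at bed (37, 0, 42 mm). The lip is on the +x side of the well, 60 mm wide in y, 5 mm thick (z 42 to 47), from x = 37 to its upright at x = 61; it reaches about 15 mm over the cover's +x edge with 4 mm of free height.
- plate: Copper plate 70 x 80 x 3 mm with a brass disc, fixed on the floor of the well, its top 15 mm above the bench. Origin: centre of its underside. Must not be touched.
- cover: Loose bare aluminium cover, 0.1 to 0.2 kg. Origin: centre of underside. Plug 86 (x) x 92 (y), z 0 to 4 mm, hangs in the well with 4 mm play; slab 104 x 110, z 4 to 8, sits on the rim. Starts on the bed, axes as the bed's, origin at bed z 30, +x edge under the keeper: a level lift catches. Raise the tab (-x) side 0.2 rad about the +x edge, draw 20 mm or more to -x, then lift.
- cover_tab (a point): Centre of the cover's tab, a block 10 (x) x 24 (y) x 22 (z) mm on the cover's top near its -x edge, at x = -42 mm, z = 19 mm in the cover's frame (tab z 8 to 30).
- rest: Hand rest: wooden bridge bar, 0.1 to 0.2 kg, long axis x, ends alike. Origin: centre, level with the lugs' undersides. Bar 200 (x) x 24 (y) mm, z 10 to 24; at each end a lug 12 (x) x 24 (y), z 0 to 10; lugs' inner faces 176 mm apart. Starts standing on its lugs on the tray floor. Laid across the bed its x runs along bed y, origin at bed (0, 0, 52 mm).
- tray: Open wooden tool tray, fixed, 150 (x) x 270 (y) x 22 mm high, walls and floor 5 mm thick. Origin: centre of its underside. The hand rest lies roughly along its y, on the -x half; a graver lies beside it.
- graver: Graver (bystander) lying in the tray on the +x side: dark wooden handle about 20 mm thick, steel shaft, 137 mm long along its x, origin near its middle on the underside.
- jar: Plain steel can (bystander) standing on the bench beyond the bed: 64 mm across, 90 mm high, tool handles stick out of it up to 150 mm. Origin: centre of its underside.
- loupe: Yellow hand loupe (bystander) lying on the bench on the tray's -x side: 125 (x) x 54 x 18 mm. Origin: near its middle, underside.
- stand: Magnifier stand, fixed: round foot 90 mm across and 14 mm high, column 14 mm thick and 262 mm tall at its origin, at the top a round lens 80 mm across reaching up to 130 mm out along its +x (away from the robot).
Mind the look-alikes: they are no part of the job. Of the things shaped like the cover, the aluminium one is meant.

How it is judged:
On the way, in this order (a step that is already met when the one before it is completed fails the run):
1. the cover lies flat on the bench, tab up, let go (height (world z) of cover between -0.004 and 0.004 m and angle between cover's own z axis and vertical below 0.08 rad and linear speed of cover below 0.02 m/s and contact force between cover and the fingers below 0.2 N), for 0.2 s.
2. the hand rest lies in both slots (x of rest in the frame of bed between -0.0045 and 0.0045 m and y of rest in the frame of bed between -0.005 and 0.005 m and z of rest in the frame of bed between 0.049 and 0.0545 m and angle between rest's own z axis and vertical below 0.05 rad and angle between the x axis of rest and the y axis of bed, either way round below 0.07 rad and linear speed of rest below 0.02 m/s), for 0.2 s.
At the end, for the whole second after the job is handed in: Cover flat on the bench, tab up (within 4 mm, 0.08 rad). Hand rest right way up on both seats: within 4.5 mm (x), 5 mm (y) of the bed's centre, origin 49-54.5 mm above its underside, tilt < 0.05, along bed y within 0.07 rad. Both still. Jar, graver, loupe within 20 mm of their starts (all of step 2 and height (world z) of cover between -0.004 and 0.004 m and angle between cover's own z axis and vertical below 0.08 rad and linear speed of cover below 0.02 m/s and distance of each of jar, graver, loupe from where it was at the start of the episode below 0.02 m); the robot touches nothing.
It fails at once if the jar, graver or loupe is moved by more than 20 mm (distance of any of jar, graver, loupe from where it was at the start of the episode above 0.02 m).
It fails at once if the copper plate is touched (contact force between plate and anything else above 0.5 N).
It fails at once if the magnifier stand is bumped (over 3 N) (contact force between stand and anything else above 3 N).
It also fails if it takes over 58 s, if anything falls off the work surface, if the arm or the gripper's body presses on something with over 40 N, if the wrist force passes 120 N, or if a joint passes its speed limit or range.

### The arm

A 6-joint arm with a two-finger parallel gripper is mounted at the origin on the work surface. World frame = base frame: x ahead of the robot, y to its left, z up, the work surface at z = 0. Lengths are in m, angles in rad, forces in N, time in s.
With the tool pointing down it reaches from about 0.275 to 0.975 m from the base axis. Payload 8.4 kg.
Tool frame: the origin (TCP) lies on the front face of the gripper's body, between the roots of the fingers; the fingertips stand 88 mm ahead of it and the grasp point (between the pads) lies 69 mm ahead of it; z points along the fingers, y is the line along which they close (so a half turn about z gives the same grasp; the last joint's range is limited). The gripper opens to 92 mm and grips with 3 to 60 N. Pads are 20 mm wide; open, the fingers measure 128 mm over their backs; the gripper's body (75 mm by 189 mm) begins 69 mm behind the grasp point.
Start: joints at [-1.256, 0.353, 1.633, -0, 1.155, -0.002], TCP at [0.195, -0.594, 0.303] pointing down, gripper open.
Joint ranges: [-2.63, 2.63], [-0.92, 2.1], [0.06, 2.66], [-1.3, 4.44], [0, 2.69], [-3.02, 3.02]. Speed limits (rad/s): [2.22, 2.22, 2.79, 3.14, 3.14, 3.14].

### API

Orientations are given as [roll, pitch, yaw] about the fixed x, y, z axes, in that order (R = Rz(yaw) Ry(pitch) Rx(roll)).
In Python, from workcell import bot gives the robot as it stands.
- The arm moves only by the tool servo_tool, never from a script. Its argument "targets" is a list of rows, each an object of numbers: "tx", "ty", "tz": the shift along the world's x, y, z in m; "roll": the turn about the world's z in rad. A call has 1 to 12 rows; each row shifts and turns the commanded pose from where the row before left it; what a row does not reach is not made up. A row lasts 1/8 s, in which the tool goes at most 62.5 mm and 10.7 degrees, less where a joint would pass 70% of its speed; a pose out of reach is approached as far as the arm can. A call with a gripper value outside its range is refused whole. "gripper" is the opening, from 0 (shut) to 1 (fully open), set as the call begins (left out, the last holds). The fingers move at their own pace and stop on an object; the grip force is fixed at half the most. Time passes only in rows, so rows that do not move let the fingers close. It gives the time, the measured TCP pose, the force, the opening and the grip force at its end, in the units of the state.
- bot.get_obs(): the state, without advancing time (a new reading comes with each control period).
- bot.get_image(name): name is "side" or "top"; returns (picture, depth): 420x560x3 uint8, red, green, blue; 420x560 float32, m along the optical axis (not along the pixel's ray), 0 where there is no reading.
- bot.camera_model(name): a dict with "intrinsics" (3x3 intrinsics, pixels), "dist_coeffs" ([k1, k2, p1, p2, k3] as OpenCV has them; the pictures are not rectified), "xyz" and "rotation" of the camera in the world. Camera axes: x right, y up, looking along -z (the intrinsics and any distortion apply to the point x, -y, -z); pixel columns grow to the right and rows downward; lengths in m; the calibration is good to about 2 mm. A picture is of the moment at which its call begins. camera_model takes no time and is no camera call.
- bot.close_job(): hands the job in; it is judged then, once.
Trained networks look in the newest picture that a camera, given by its name, has taken for a name from the list of things; names that differ only in an ending like _2 or _b are one class to them, and where a whole thing is asked for, a point or a joint stands for the part that bears it (a point fixed in the world has none). Each returns a list of dicts, best first, with "confidence" (0 to 1); they miss things now and then, are a little off and sometimes report something else, mostly with a low value. They report only what shows in the picture. A call takes as long as a camera call. They do not tell look-alikes from the thing itself.
- bot.outline_of(camera, thing): "mask" (420x560 bool, what is visible of it).
- bot.spot_point(camera, thing): "point" ([x, y, z] in m, in world coordinates, good to about 4 mm: a listed point, or the origin of a listed thing).
The state is a dict: "time_s": time; "qpos": joint angles; "dq": joint speeds; "tau": joint torques, N m; "tool_pos": TCP position; "eef_rot": TCP orientation; "wrist_force": force on the tool from outside, world axes, zero at the start; "torque": the same for the moment, N m; "grip_width": opening from 0.0 (shut) to 1.0 (fully open); "gripper_force": force on a finger pad.
Only numpy, scipy, OpenCV 4.12 (cv2) and the standard library are available. Lean on these libraries where they do the work, as an engineer would, in place of code of your own. Each camera call takes 0.05 s, during which the arm holds its last target. There are 200 camera calls.

## Working session

There is one attempt and no reset: what is moved stays moved. The work goes in short steps, Python scripts to look and compute and a tool call to move; the robot and the scene stay as the last step left them, time stands still between calls to the robot, and variables do not carry over. Pictures are saved under pics/ and viewed, at most 10 in all, crops included, and the job is handed in when it is done.

Besides the shell and the picture viewer there is one more tool, called as name([rows], argument=value, ...), one row to a line, values as JSON. servo_tool: Moves the arm, as the interface text tells. Its arguments: {"type":"object","properties":{"targets":{"type":"array","items":{"type":"object","properties":{"tx":{"type":"number"},"ty":{"type":"number"},"tz":{"type":"number"},"roll":{"type":"number"}}}},"gripper":{"type":"number"}},"required":["targets"]}

```bash
mkdir -p pics
cat > h.py <<'E'
import numpy as np, cv2
from workcell import bot
def save(n,img,s=1): cv2.imwrite(f'pics/{n}.png',cv2.resize(img[:,:,::-1],None,fx=s,fy=s,interpolation=cv2.INTER_CUBIC))
def cloud(cam,d):
    m=bot.camera_model(cam);K=np.array(m['intrinsics'],float);D=np.array(m['dist_coeffs'],float)
    R=np.array(m['rotation'],float)
    if R.shape!=(3,3):
        from scipy.spatial.transform import Rotation as Ro
        R=Ro.from_euler('xyz',R).as_matrix()
    v,u=np.mgrid[:420,:560];p=cv2.undistortPoints(np.stack([u,v],-1).reshape(-1,1,2).astype(float),K,D).reshape(420,560,2)
    P=np.stack([p[...,0]*d,-p[...,1]*d,-d],-1)
    return P@R.T+np.array(m['xyz'])
E
python3 - <<'E'
from h import *
for c in ('top','side'):
    im,d=bot.get_image(c); save(c+'0',im); np.savez(f'{c}0.npz',im=im,P=cloud(c,d),d=d)
    print(c,bot.camera_model(c)['xyz'])
    for t in ['bed','slots','keeper','plate','cover','cover_tab','rest','tray','graver','jar','loupe','stand']:
        print(t,[(np.round(r['point'],4).tolist(),round(r['confidence'],2)) for r in bot.spot_point(c,t)][:3])
print(bot.get_obs())
E
```

```text
top [ 0.31269844 -0.08018728  1.14753419]
bed []
slots []
keeper [([0.5407, -0.2596, 0.0428], 0.71)]
plate []
cover [([0.2998, -0.2253, 0.0031], 0.82), ([0.6429, -0.4732, 0.003], 0.69), ([0.5066, -0.2563, 0.0302], 0.65)]
cover_tab [([0.3395, -0.2117, 0.0195], 0.79), ([0.6127, -0.451, 0.0196], 0.76), ([0.4594, -0.2684, 0.0511], 0.73)]
rest [([0.5194, 0.2486, 0.0077], 0.84)]
tray [([0.5309, 0.2455, -0.0051], 0.58)]
graver [([0.5689, 0.2105, 0.0018], 0.78), ([0.4622, -0.2622, 0.05], 0.69), ([0.6993, -0.012, 0.0006], 0.48)]
jar [([0.6593, -0.2593, -0.0026], 0.85)]
loupe [([0.431, 0.3265, -0.0038], 0.91)]
stand [([0.6993, -0.0132, 0.0013], 0.95), ([0.5065, -0.2576, 0.0306], 0.37)]
side [0.24244706 1.02398751 0.78727523]
bed [([0.505, -0.2558, 0.0001], 0.97), ([0.5054, -0.254, 0.0632], 0.16)]
slots [([0.5036, -0.2582, 0.0594], 0.88)]
keeper [([0.5362, -0.2565, 0.0384], 0.85)]
plate [([0.6974, -0.0129, 0.001], 0.39)]
cover [([0.6451, -0.4699, -0.0036], 0.8), ([0.5034, -0.2575, 0.0305], 0.63), ([0.2958, -0.2242, 0.003], 0.63)]
cover_tab [([0.3388, -0.21, 0.0268], 0.94), ([0.6053, -0.4521, 0.
[... 262 characters left out ...]
4, -0.0091, -0.0005], 0.61)]
{'time_s': 1.3, 'qpos': array([-1.25638343e+00,  3.52953448e-01,  1.63336572e+00,  5.61523104e-06,
        1.15522546e+00, -2.40556407e-03]), 'dq': array([ 0.00186867, -0.00028297,  0.0025801 , -0.00024904,  0.00048072,
       -0.00217023]), 'tau': array([ 3.23249034e-03, -5.93757212e+01, -3.34564412e+01,  6.96327584e-02,
        1.56335277e-02, -5.17328431e-05]), 'tool_pos': array([ 0.19471778, -0.59390811,  0.30272675]), 'eef_rot': array([ 3.14154462e+00, -5.02188063e-06,  3.16816191e-01]), 'wrist_force': array([0.0495229 , 0.09393618, 0.38920713]), 'torque': array([ 0.02115058, -0.01168322, -0.01547912]), 'gripper_force': 0.0, 'grip_width': 0.9988474799041005}
```

View pics/top0.png

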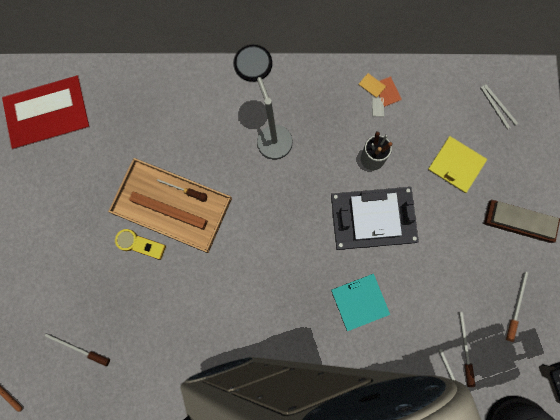

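View pics/side0.png

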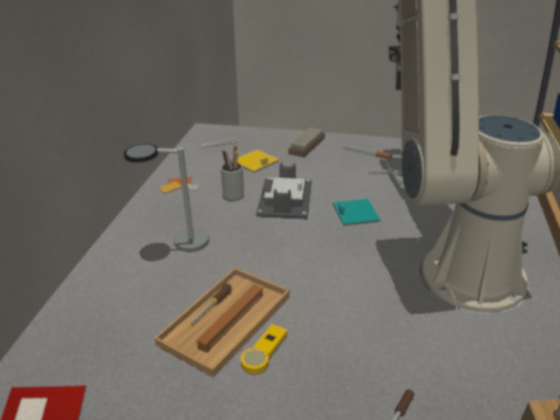

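Top view: three cover-shaped items: teal (360,302) and yellow (458,164) on the bench, and bare grey aluminium (377,216) on the bed under the keeper. The aluminium one fits the description. Rest is at (168,210) in the tray, stand at (275,140), jar at (377,148).

```bash
cat > m.py <<'E'
from h import *
def rect(P,c,r,z0,z1,n,base=None):
    m=(np.hypot(P[...,0]-c[0],P[...,1]-c[1])<r)&(P[...,2]>z0)&(P[...,2]<z1)
    if base is not None: m&=base
    if m.sum()<10: print(n,m.sum());return
    q=P[m]; (cx,cy),(w,h),a=cv2.minAreaRect((q[:,:2]*1000).astype(np.float32))
    print(n,m.sum(),'c',round(cx,1),round(cy,1),'wh',round(w,1),round(h,1),'a',round(a,2),'mean',np.round(q.mean(0),4),'zmed',round(float(np.median(q[:,2])),4))
E
python3 - <<'E'
from m import *
for c in('top','side'):
    f=np.load(c+'0.npz');P=f['P'];print(c)
    b=(.505,-.257)
    rect(P,b,.13,.007,.018,'base'); rect(P,b,.13,.034,.041,'slab');rect(P,b,.13,.042,.052,'keeper')
    rect(P,(.505-.04,-.265),.025,.052,.066,'tab')
    for s in(-1,1):
        rect(P,(.505,-.257+s*.077),.04,.068,.078,'cheeks%d'%s); rect(P,(.505,-.257+s*.077),.04,.056,.067,'seat%d'%s)
    rect(P,(.531,.246),.2,.017,.026,'tray'); 
    im=f['im'].astype(int)
    rect(P,(.518,.252),.13,.026,.035,'rest26')
    for r in bot.outline_of(c,'rest')[:1]: rect(P,(.518,.252),.14,.024,.04,'restmask',r['mask'])
    for r in bot.outline_of(c,'graver')[:1]: rect(P,(.56,.21),.14,.0,.06,'graver',r['mask'])
    for r in bot.outline_of(c,'tray')[:1]: rect(P,(.53,.245),.2,.015,.03,'traymask',r['mask'])
    print('bench z',np.median(P[...,2][(abs(P[...,0]-.42)<.04)&(abs(P[...,1]+.05)<.04)]))
im=np.load('top0.npz')['im']
a=cv2.resize(im[175:260,320:430],(550,425),interpolation=cv2.INTER_CUBIC);b=cv2.resize(im[150:265,100:240],None,fx=425/115,fy=425/115)
save('crop1',np.hstack([a,b[:,:240]])) if 0 else save('crop1',a)
E
```

```text
top
base 1955 c 533.3 -245.8 wh 198.1 221.4 a 5.83 mean [ 0.4958 -0.2513  0.0122] zmed 0.012
slab 1658 c 523.4 -270.2 wh 157.5 187.8 a 60.76 mean [ 0.5038 -0.2585  0.0379] zmed 0.0379
keeper 360 c 527.6 -238.5 wh 184.6 159.0 a 27.79 mean [ 0.5437 -0.2576  0.0468] zmed 0.0471
tab 50 c 464.0 -262.1 wh 9.9 23.7 a 6.37 mean [ 0.4636 -0.2621  0.0591] zmed 0.0594
cheeks-1 52 c 512.8 -335.2 wh 46.1 15.9 a 4.14 mean [ 0.5121 -0.3348  0.0719] zmed 0.0717
seat-1 110 c 511.8 -335.2 wh 45.0 18.0 a 4.45 mean [ 0.5125 -0.3343  0.0619] zmed 0.0618
cheeks1 48 c 497.3 -181.7 wh 45.5 15.2 a 6.91 mean [ 0.4965 -0.1815  0.0718] zmed 0.0714
seat1 95 c 493.6 -182.0 wh 39.1 16.3 a 7.31 mean [ 0.4964 -0.1814  0.0617] zmed 0.0618
tray 1492 c 498.3 261.4 wh 270.8 222.6 a 68.76 mean [0.4956 0.27   0.0208] zmed 0.0207
rest26 739 c 535.9 260.4 wh 230.6 147.2 a 68.75 mean [0.5167 0.2487 0.0294] zmed 0.0293
restmask 675 c 515.2 250.6 wh 197.5 23.6 a 69.36 mean [0.5149 0.2503 0.0293] zmed 0.0292
graver 210 c 567.5 213.9 wh 120.5 18.6 a 70.54 mean [0.5632 0.2001 0.0201] zmed 0.0214
traymask 864 c 531.6 248.3 wh 270.
[... 567 characters left out ...]
.6 28.1 a 10.37 mean [ 0.5104 -0.3317  0.062 ] zmed 0.0626
cheeks1 31 c 495.1 -179.9 wh 45.4 16.7 a 7.68 mean [ 0.4957 -0.1798  0.0723] zmed 0.0725
seat1 79 c 495.0 -179.4 wh 46.1 20.2 a 6.73 mean [ 0.4953 -0.1783  0.0616] zmed 0.062
tray 2218 c 497.1 259.3 wh 273.5 226.1 a 69.09 mean [0.4949 0.2783 0.0203] zmed 0.02
rest26 813 c 547.3 239.2 wh 200.2 96.9 a 70.36 mean [0.5166 0.2557 0.0292] zmed 0.0292
restmask 835 c 515.2 253.0 wh 196.8 27.2 a 70.36 mean [0.5155 0.2578 0.0289] zmed 0.0291
graver 197 c 554.7 190.3 wh 62.7 26.9 a 84.29 mean [0.5542 0.1885 0.0197] zmed 0.021
traymask 1248 c 530.5 247.3 wh 275.0 154.8 a 68.94 mean [0.5313 0.2604 0.0202] zmed 0.0205
bench z 0.0007568850894670298
```

View pics/crop1.png

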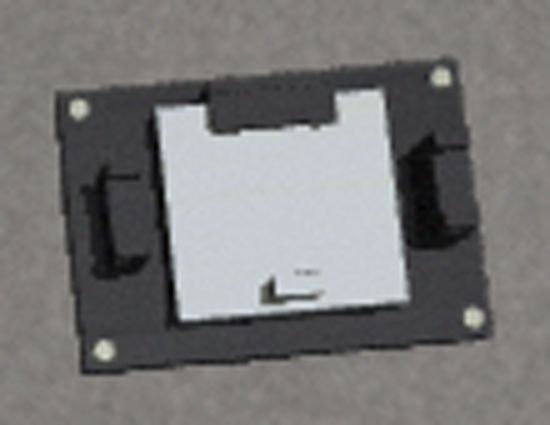

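The crop confirms it: the bare aluminium cover is seated on the bed under the dark keeper (270,110), with its tab at (295,287). Bed is at about (0.5045,-0.258), yaw 0.100; tab at (0.463,-0.262); rest at (0.515,0.251), axis 69.5°.

servo_tool([
  {"tx": 0.0268, "ty": 0.0332, "tz": -0.005, "roll": -0.0217},
  {"tx": 0.0268, "ty": 0.0332, "tz": -0.005, "roll": -0.0217},
  {"tx": 0.0268, "ty": 0.0332, "tz": -0.005, "roll": -0.0217},
  {"tx": 0.0268, "ty": 0.0332, "tz": -0.005, "roll": -0.0217},
  {"tx": 0.0268, "ty": 0.0332, "tz": -0.005, "roll": -0.0217},
  {"tx": 0.0268, "ty": 0.0332, "tz": -0.005, "roll": -0.0217},
  {"tx": 0.0268, "ty": 0.0332, "tz": -0.005, "roll": -0.0217},
  {"tx": 0.0268, "ty": 0.0332, "tz": -0.005, "roll": -0.0217},
  {"tx": 0.0268, "ty": 0.0332, "tz": -0.005, "roll": -0.0217},
  {"tx": 0.0268, "ty": 0.0332, "tz": -0.005, "roll": -0.0217},
  {},
  {},
], gripper=0.5)

```text
$.targets[10]: bad value
```

servo_tool([
  {"tx": 0.0268, "ty": 0.0332, "tz": -0.005, "roll": -0.0217},
  {"tx": 0.0268, "ty": 0.0332, "tz": -0.005, "roll": -0.0217},
  {"tx": 0.0268, "ty": 0.0332, "tz": -0.005, "roll": -0.0217},
  {"tx": 0.0268, "ty": 0.0332, "tz": -0.005, "roll": -0.0217},
  {"tx": 0.0268, "ty": 0.0332, "tz": -0.005, "roll": -0.0217},
  {"tx": 0.0268, "ty": 0.0332, "tz": -0.005, "roll": -0.0217},
  {"tx": 0.0268, "ty": 0.0332, "tz": -0.005, "roll": -0.0217},
  {"tx": 0.0268, "ty": 0.0332, "tz": -0.005, "roll": -0.0217},
  {"tx": 0.0268, "ty": 0.0332, "tz": -0.005, "roll": -0.0217},
  {"tx": 0.0268, "ty": 0.0332, "tz": -0.005, "roll": -0.0217},
  {"tz": 0},
  {"tz": 0},
], gripper=0.5)

```text
$.targets[10]: bad value
```

servo_tool([
  {"tx": 0.0268, "ty": 0.0332, "tz": -0.005, "roll": -0.0217},
  {"tx": 0.0268, "ty": 0.0332, "tz": -0.005, "roll": -0.0217},
  {"tx": 0.0268, "ty": 0.0332, "tz": -0.005, "roll": -0.0217},
  {"tx": 0.0268, "ty": 0.0332, "tz": -0.005, "roll": -0.0217},
  {"tx": 0.0268, "ty": 0.0332, "tz": -0.005, "roll": -0.0217},
  {"tx": 0.0268, "ty": 0.0332, "tz": -0.005, "roll": -0.0217},
  {"tx": 0.0268, "ty": 0.0332, "tz": -0.005, "roll": -0.0217},
  {"tx": 0.0268, "ty": 0.0332, "tz": -0.005, "roll": -0.0217},
  {"tx": 0.0268, "ty": 0.0332, "tz": -0.005, "roll": -0.0217},
  {"tx": 0.0268, "ty": 0.0332, "tz": -0.005, "roll": -0.0217},
  {"tx": 0, "ty": 0, "tz": 0, "roll": 0},
  {"tx": 0, "ty": 0, "tz": 0, "roll": 0},
], gripper=0.5)

```text
time_s: 3.1
tool_pos: [0.4625, -0.2621, 0.2527]
eef_rot: [3.141, 0.0, 0.101]
wrist_force: [-0.7, 0.6, 0.2]
grip_width: 0.502
gripper_force: 0.0
```

servo_tool([
  {"tx": 0.0005, "ty": 0, "tz": -0.03, "roll": 0},
  {"tx": 0, "ty": 0, "tz": -0.03, "roll": 0},
  {"tx": 0, "ty": 0, "tz": -0.03, "roll": 0},
  {"tx": 0, "ty": 0, "tz": -0.02, "roll": 0},
  {"tx": 0, "ty": 0, "tz": -0.012, "roll": 0},
  {"tx": 0, "ty": 0, "tz": 0, "roll": 0},
])

```text
time_s: 3.85
tool_pos: [0.4626, -0.2624, 0.1303]
eef_rot: [-3.141, 0.001, 0.099]
wrist_force: [-0.1, 0.4, 0.6]
grip_width: 0.497
gripper_force: 0.0
```

servo_tool([
  {"tx": 0, "ty": 0, "tz": 0, "roll": 0},
  {"tx": 0, "ty": 0, "tz": 0, "roll": 0},
  {"tx": 0, "ty": 0, "tz": 0, "roll": 0},
  {"tx": 0, "ty": 0, "tz": 0, "roll": 0},
  {"tx": 0, "ty": 0, "tz": 0, "roll": 0},
  {"tx": 0, "ty": 0, "tz": 0, "roll": 0},
], gripper=0.1)

```text
time_s: 4.6
tool_pos: [0.4636, -0.2622, 0.1314]
eef_rot: [3.141, -0.001, 0.1]
wrist_force: [-1.1, -0.5, 6.2]
grip_width: 0.258
gripper_force: 30.0
```

servo_tool([
  {"tx": 0.0005, "ty": 0, "tz": 0.0025, "roll": 0},
  {"tx": 0.0005, "ty": 0, "tz": 0.0025, "roll": 0},
  {"tx": 0.0005, "ty": 0.0001, "tz": 0.0025, "roll": 0},
  {"tx": 0.0005, "ty": 0.0001, "tz": 0.0025, "roll": 0},
  {"tx": 0.0006, "ty": 0.0001, "tz": 0.0025, "roll": 0},
  {"tx": 0.0007, "ty": 0.0001, "tz": 0.0025, "roll": 0},
  {"tx": 0.0007, "ty": 0.0001, "tz": 0.0025, "roll": 0},
  {"tx": 0.0007, "ty": 0.0001, "tz": 0.0025, "roll": 0},
  {"tx": 0, "ty": 0, "tz": 0, "roll": 0},
])

```text
time_s: 5.72
tool_pos: [0.4681, -0.2613, 0.1509]
eef_rot: [3.141, -0.0, 0.1]
wrist_force: [1.5, -0.1, -4.2]
grip_width: 0.258
gripper_force: 30.0
```

Run:
```python
from h import *
s,d=bot.get_image('side');P=cloud('side',d)
np.savez('side1.npz',P=P,im=s)
save('s1',s[150:230,235:335],6)
m=(np.hypot(P[...,0]-.5,P[...,1]+.26)<.045)&(P[...,2]>.03)&(P[...,2]<.08)&(s.min(-1)>110)
q=P[m];r=q-[.5045,-.2583,0];bx=r[:,0]*.995+r[:,1]*.0998
print(m.sum(),np.polyfit(bx,q[:,2],1))
```

```text
211 [-0.18251924  0.05034377]
```

View pics/s1.png

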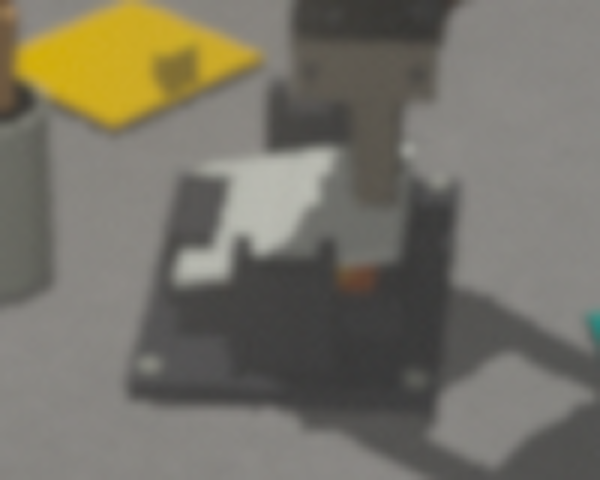

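The side view shows the cover tilted about 0.18–0.2 rad (white slab at (270,200)), its +x edge still under the keeper at (205,205), and the gripper holding the tab at (375,180). Next I draw it out with a slight rise, then lift.

servo_tool([
  {"tx": -0.004, "ty": -0.0004, "tz": 0.0004, "roll": 0},
  {"tx": -0.005, "ty": -0.0005, "tz": 0.0006, "roll": 0},
  {"tx": -0.005, "ty": -0.0005, "tz": 0.0008, "roll": 0},
  {"tx": -0.005, "ty": -0.0005, "tz": 0.001, "roll": 0},
  {"tx": -0.005, "ty": -0.0005, "tz": 0.001, "roll": 0},
  {"tx": -0.004, "ty": -0.0004, "tz": 0.001, "roll": 0},
  {"tx": 0, "ty": 0, "tz": 0.001, "roll": 0},
])

```text
time_s: 6.65
tool_pos: [0.4396, -0.2641, 0.1566]
eef_rot: [-3.142, 0.0, 0.1]
wrist_force: [1.0, 0.1, -1.9]
grip_width: 0.257
gripper_force: 30.0
```

servo_tool([
  {"tx": 0, "ty": 0, "tz": 0.008, "roll": 0},
  {"tx": 0, "ty": 0, "tz": 0.015, "roll": 0},
  {"tx": 0, "ty": 0, "tz": 0.02, "roll": 0},
  {"tx": 0, "ty": 0, "tz": 0.025, "roll": 0},
  {"tx": 0, "ty": 0, "tz": 0.02, "roll": 0},
  {"tx": 0, "ty": 0, "tz": 0.012, "roll": 0},
])

```text
time_s: 7.4
tool_pos: [0.4404, -0.2643, 0.2584]
eef_rot: [3.14, -0.002, 0.1]
wrist_force: [-0.6, -1.0, -1.5]
grip_width: 0.256
gripper_force: 30.0
```

Run:
```python
from h import *
s,d=bot.get_image('side');P=cloud('side',d)
save('s2',s[110:240,220:400],4)
m=(np.hypot(P[...,0]-.48,P[...,1]+.26)<.06)&(P[...,2]>.08)&(P[...,2]<.2)&(s.min(-1)>110)
q=P[m];r=q-[.5045,-.2583,0];bx=r[:,0]*.995+r[:,1]*.0998
print(m.sum(),np.polyfit(bx,q[:,2],1),q.min(0),q.max(0))
```

```text
397 [-0.17466047  0.15402735] [ 0.44133543 -0.31722366  0.14678468] [ 0.53046394 -0.20124384  0.16462539]
```

View pics/s2.png

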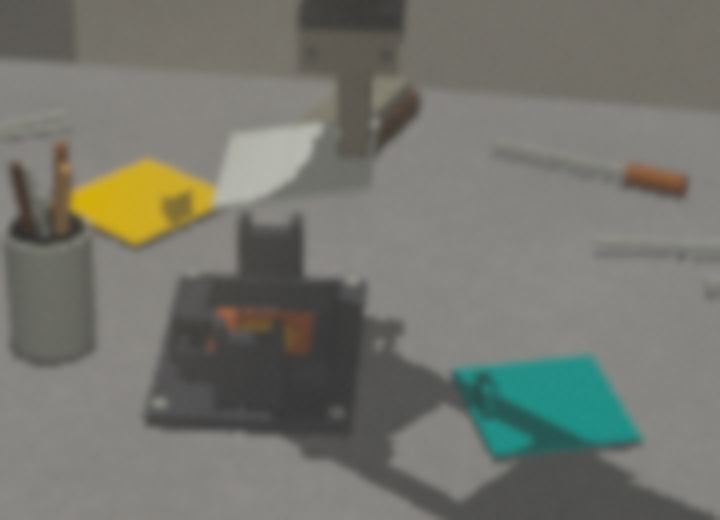

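The side view shows the cover clear of the bed, hanging at (275,165) at a tilt of about 0.18 rad. The plate is visible in the open well at (265,325). I'll carry it to free bench at about (0.44,-0.03).

servo_tool([
  {"tx": -0.006, "ty": 0.035, "tz": 0, "roll": 0},
  {"tx": -0.007, "ty": 0.04, "tz": 0, "roll": 0},
  {"tx": -0.007, "ty": 0.04, "tz": 0, "roll": 0},
  {"tx": -0.007, "ty": 0.04, "tz": -0.02, "roll": 0},
  {"tx": -0.007, "ty": 0.04, "tz": -0.03, "roll": 0},
  {"tx": -0.006, "ty": 0.039, "tz": -0.03, "roll": 0},
  {"tx": 0, "ty": 0, "tz": -0.03, "roll": 0},
  {"tx": 0, "ty": 0, "tz": -0.015, "roll": 0},
  {"tx": 0, "ty": 0, "tz": -0.007, "roll": 0},
  {"tx": 0, "ty": 0, "tz": 0, "roll": 0},
])

```text
time_s: 8.7
tool_pos: [0.3998, -0.0302, 0.1243]
eef_rot: [-3.141, 0.001, 0.1]
wrist_force: [0.0, 0.1, -1.4]
grip_width: 0.257
gripper_force: 30.0
```

servo_tool([
  {"tx": 0, "ty": 0, "tz": -0.004, "roll": 0},
  {"tx": 0, "ty": 0, "tz": -0.004, "roll": 0},
  {"tx": -0.0005, "ty": 0, "tz": -0.003, "roll": 0},
  {"tx": -0.001, "ty": -0.0001, "tz": -0.003, "roll": 0},
  {"tx": -0.001, "ty": -0.0001, "tz": -0.003, "roll": 0},
  {"tx": -0.001, "ty": -0.0001, "tz": -0.003, "roll": 0},
  {"tx": -0.001, "ty": -0.0001, "tz": -0.003, "roll": 0},
  {"tx": 0, "ty": 0, "tz": 0, "roll": 0},
])

```text
time_s: 9.7
tool_pos: [0.3955, -0.0305, 0.1014]
eef_rot: [-3.142, -0.0, 0.1]
wrist_force: [-2.4, -1.8, 3.7]
grip_width: 0.26
gripper_force: 30.0
```

servo_tool([
  {"tx": 0, "ty": 0, "tz": 0, "roll": 0},
  {"tx": 0, "ty": 0, "tz": 0, "roll": 0},
  {"tx": 0, "ty": 0, "tz": 0, "roll": 0},
  {"tx": 0, "ty": 0, "tz": 0, "roll": 0},
], gripper=0.5)

```text
time_s: 10.2
tool_pos: [0.3955, -0.0305, 0.1015]
eef_rot: [3.142, -0.0, 0.1]
wrist_force: [0.4, -0.3, -0.8]
grip_width: 0.501
gripper_force: 0.0
```

servo_tool([
  {"tx": 0, "ty": 0, "tz": 0.01, "roll": 0},
  {"tx": 0, "ty": 0, "tz": 0.03, "roll": 0},
  {"tx": 0, "ty": 0, "tz": 0.04, "roll": 0},
  {"tx": 0.01, "ty": 0.04, "tz": 0.03, "roll": 0.14},
  {"tx": 0.02, "ty": 0.04, "tz": 0, "roll": 0.16},
  {"tx": 0.02, "ty": 0.04, "tz": 0, "roll": 0.16},
  {"tx": 0.02, "ty": 0.04, "tz": 0, "roll": 0.16},
  {"tx": 0.02, "ty": 0.04, "tz": 0, "roll": 0.16},
  {"tx": 0.02, "ty": 0.04, "tz": 0, "roll": 0.16},
  {"tx": 0.01, "ty": 0.0415, "tz": 0, "roll": 0.176},
  {"tx": 0, "ty": 0, "tz": 0, "roll": 0},
  {"tx": 0, "ty": 0, "tz": 0, "roll": 0},
])

```text
time_s: 11.7
tool_pos: [0.5148, 0.2504, 0.2116]
eef_rot: [-3.141, 0.001, 1.214]
wrist_force: [0.1, -0.4, 0.2]
grip_width: 0.496
gripper_force: 0.0
```

Run:
```python
from m import *
print(bot.get_obs()['time_s'])
for c in('top','side'):
    im,d=bot.get_image(c);P=cloud(c,d); save(c+'3',im)
    m=(np.hypot(P[...,0]-.437,P[...,1]+.026)<.06)&(P[...,2]>.003)&(P[...,2]<.016)&(im.min(-1)>110)
    q=P[m]; 
    if len(q)>9:
        A=np.c_[q[:,:2]-q[:,:2].mean(0),np.ones(len(q))];print(c,len(q),np.linalg.lstsq(A,q[:,2],rcond=None)[0])
    for r in bot.outline_of(c,'rest')[:1]: rect(P,(.518,.252),.14,.024,.04,'restmask',r['mask'])
    for s in(-1,1):
        rect(P,(.5045+s*-.0077,-.2583+s*.0766),.04,.068,.078,'cheeks%d'%s)
    for t in('graver','jar','loupe','cover','slots'):print(t,[np.round(r['point'],3).tolist() for r in bot.spot_point(c,t)][:3])
```

```text
11.7
top 1652 [ 0.0024344  -0.00137876  0.00796924]
restmask 0
cheeks-1 46 c 512.9 -334.7 wh 45.8 15.5 a 4.89 mean [ 0.5135 -0.3346  0.0722] zmed 0.0725
cheeks1 47 c 497.9 -181.7 wh 46.2 14.8 a 6.33 mean [ 0.4973 -0.1818  0.072 ] zmed 0.0724
graver [[0.438, -0.022, 0.0]]
jar [[0.66, -0.262, 0.001]]
loupe [[0.432, 0.326, -0.004]]
cover [[0.298, -0.223, -0.002], [0.438, -0.024, 0.003], [0.644, -0.474, 0.002]]
slots [[0.506, -0.259, 0.063], [0.699, -0.01, 0.002]]
side 993 [ 0.00272394 -0.00211213  0.00873825]
restmask 846 c 513.7 250.9 wh 200.8 26.8 a 70.4 mean [0.5151 0.2575 0.0289] zmed 0.029
cheeks-1 27 c 509.8 -334.6 wh 48.4 23.3 a 18.02 mean [ 0.5094 -0.3349  0.072 ] zmed 0.0723
cheeks1 32 c 495.1 -181.0 wh 45.4 22.8 a 8.5 mean [ 0.4959 -0.1803  0.072 ] zmed 0.072
graver [[0.566, 0.214, 0.006], [0.696, -0.009, 0.001], [0.516, 0.251, 0.005]]
jar []
loupe [[0.433, 0.326, 0.0], [0.533, -0.254, 0.037]]
cover [[0.435, -0.026, 0.002], [0.646, -0.471, -0.004], [0.296, -0.227, 0.005]]
slots [[0.508, -0.255, 0.059]]
```

View pics/side3.png

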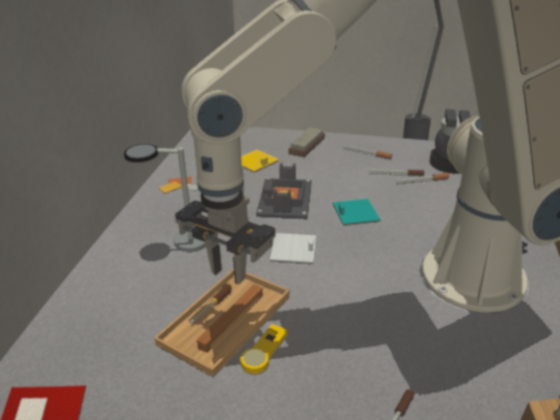

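The side view shows the cover flat on the bench at (293,248) with its tab up, and the open gripper above the rest at (232,315). Descending to grip the bar.

servo_tool([
  {"tx": 0, "ty": 0, "tz": -0.03, "roll": 0},
  {"tx": 0, "ty": 0, "tz": -0.03, "roll": 0},
  {"tx": 0, "ty": 0, "tz": -0.03, "roll": 0},
  {"tx": 0, "ty": 0, "tz": -0.016, "roll": 0},
  {"tx": 0, "ty": 0, "tz": -0.009, "roll": 0},
  {"tx": 0, "ty": 0, "tz": 0, "roll": 0},
])

```text
time_s: 13.15
tool_pos: [0.5155, 0.251, 0.0965]
eef_rot: [-3.141, 0.0, 1.216]
wrist_force: [-0.1, 0.2, 0.2]
grip_width: 0.502
gripper_force: 0.0
```

servo_tool([
  {"tx": 0, "ty": 0, "tz": 0, "roll": 0},
  {"tx": 0, "ty": 0, "tz": 0, "roll": 0},
  {"tx": 0, "ty": 0, "tz": 0, "roll": 0},
  {"tx": 0, "ty": 0, "tz": 0, "roll": 0},
  {"tx": 0, "ty": 0, "tz": 0, "roll": 0},
  {"tx": 0, "ty": 0, "tz": 0, "roll": 0},
], gripper=0.1)

```text
time_s: 13.9
tool_pos: [0.5158, 0.2512, 0.0972]
eef_rot: [3.141, -0.001, 1.216]
wrist_force: [-0.2, -0.6, 6.5]
grip_width: 0.26
gripper_force: 30.0
```

servo_tool([
  {"tx": 0, "ty": 0, "tz": 0.01, "roll": 0},
  {"tx": 0, "ty": 0, "tz": 0.03, "roll": 0},
  {"tx": 0, "ty": 0, "tz": 0.04, "roll": 0},
  {"tx": 0, "ty": 0, "tz": 0.04, "roll": 0},
  {"tx": 0, "ty": 0, "tz": 0.02, "roll": 0},
  {"tx": 0, "ty": 0, "tz": 0, "roll": 0},
])

```text
time_s: 14.65
tool_pos: [0.516, 0.2513, 0.2383]
eef_rot: [3.139, -0.002, 1.216]
wrist_force: [-0.2, 1.0, -1.2]
grip_width: 0.26
gripper_force: 30.0
```

servo_tool([
  {"tx": -0.001, "ty": -0.05, "tz": 0, "roll": 0.045},
  {"tx": -0.001, "ty": -0.05, "tz": 0, "roll": 0.045},
  {"tx": -0.001, "ty": -0.05, "tz": 0, "roll": 0.045},
  {"tx": -0.001, "ty": -0.05, "tz": 0, "roll": 0.045},
  {"tx": -0.001, "ty": -0.05, "tz": 0, "roll": 0.045},
  {"tx": -0.001, "ty": -0.05, "tz": 0, "roll": 0.046},
  {"tx": -0.001, "ty": -0.051, "tz": 0, "roll": 0.046},
  {"tx": -0.001, "ty": -0.052, "tz": -0.01, "roll": 0.046},
  {"tx": -0.001, "ty": -0.053, "tz": -0.015, "roll": 0.046},
  {"tx": -0.002, "ty": -0.053, "tz": -0.015, "roll": 0.046},
  {"tx": 0, "ty": 0, "tz": 0, "roll": 0},
  {"tx": 0, "ty": 0, "tz": 0, "roll": 0},
])

```text
time_s: 16.15
tool_pos: [0.5036, -0.2576, 0.1954]
eef_rot: [-3.14, -0.002, 1.67]
wrist_force: [-0.9, 0.4, -1.3]
grip_width: 0.259
gripper_force: 30.0
```

```bash
cat > r.py <<'E'
from m import *
o=bot.get_obs();print(o['time_s'],o['tool_pos'],o['eef_rot'])
dz=o['tool_pos'][2]-.0972
print('expected top z',.029+dz)
for c in('top','side'):
    im,d=bot.get_image(c);P=cloud(c,d); save(c+'4',im[170:270,310:450] if c=='top' else im[100:240,220:400],4)
    z=.029+dz
    w=(im[...,0].astype(int)-im[...,2]>25)
    rect(P,(.5045,-.258),.13,z-.006,z+.006,'restcol',w)
    for r in bot.outline_of(c,'rest')[:1]:
        rect(P,(.5045,-.258),.13,z-.006,z+.006,'rest',r['mask'])
        m=r['mask']&(abs(P[...,2]-z)<.006);q=P[m]
        print('  tilt along y', np.polyfit(q[:,1],q[:,2],1)[0])
    for s in(-1,1): rect(P,(.5045+s*-.0077,-.2583+s*.0766),.04,.068,.078,'cheeks%d'%s)
    rect(P,(.505,-.258),.14,.009,.016,'base')
E
python3 r.py
```

```text
16.15 [ 0.50363773 -0.2575788   0.19536671] [-3.13977026e+00 -1.53684836e-03  1.66955005e+00]
expected top z 0.12716670683200282
restcol 260 c 504.1 -257.8 wh 23.7 200.1 a 5.64 mean [ 0.5018 -0.2415  0.1269] zmed 0.127
rest 261 c 504.4 -257.5 wh 24.4 200.7 a 5.64 mean [ 0.5016 -0.2399  0.1269] zmed 0.127
  tilt along y -0.0009384866502647443
cheeks-1 0
cheeks1 15 c 498.5 -176.7 wh 14.0 48.0 a 83.39 mean [ 0.4947 -0.1786  0.0717] zmed 0.0713
base 450 c 542.3 -179.4 wh 65.0 219.8 a 67.49 mean [ 0.5312 -0.1794  0.0122] zmed 0.0123
restcol 285 c 509.4 -252.9 wh 35.5 202.9 a 10.9 mean [ 0.5008 -0.2377  0.1288] zmed 0.1291
rest 295 c 502.4 -254.0 wh 24.0 202.9 a 5.88 mean [ 0.5009 -0.2354  0.1288] zmed 0.1291
  tilt along y -0.013263591850591507
cheeks-1 10 c 490.3 -336.0 wh 21.8 5.3 a 85.67 mean [ 0.4901 -0.3372  0.0716] zmed 0.0717
cheeks1 29 c 494.0 -179.2 wh 21.2 46.0 a 84.08 mean [ 0.4967 -0.1804  0.0723] zmed 0.073
base 843 c 537.9 -254.7 wh 210.9 207.3 a 5.61 mean [ 0.4931 -0.2291  0.013 ] zmed 0.0131
```

View pics/side4.png

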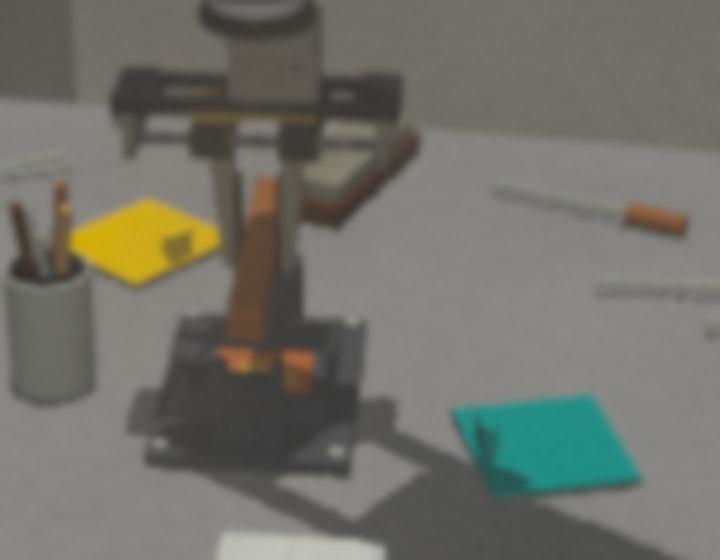

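The side view shows the rest level in the gripper over the bed at (258,250), with the posts below. I shift it by about +0.7 mm in x and -1.2 mm in y, then lower slowly while watching the forces.

servo_tool([
  {"tx": 0.0007, "ty": -0.0012, "tz": -0.01, "roll": 0.002},
  {"tx": 0, "ty": 0, "tz": -0.01, "roll": 0},
  {"tx": 0, "ty": 0, "tz": -0.008, "roll": 0},
  {"tx": 0, "ty": 0, "tz": -0.005, "roll": 0},
  {"tx": 0, "ty": 0, "tz": -0.004, "roll": 0},
  {"tx": 0, "ty": 0, "tz": -0.003, "roll": 0},
  {"tx": 0, "ty": 0, "tz": 0, "roll": 0},
])

```text
time_s: 17.23
tool_pos: [0.505, -0.2592, 0.1564]
eef_rot: [-3.141, -0.0, 1.673]
wrist_force: [0.4, -0.3, -1.2]
grip_width: 0.258
gripper_force: 30.0
```

servo_tool([
  {"tx": 0, "ty": 0, "tz": -0.002, "roll": 0},
  {"tx": 0, "ty": 0, "tz": -0.002, "roll": 0},
  {"tx": 0, "ty": 0, "tz": -0.002, "roll": 0},
  {"tx": 0, "ty": 0, "tz": -0.002, "roll": 0},
  {"tx": 0, "ty": 0, "tz": 0, "roll": 0},
])

```text
time_s: 17.85
tool_pos: [0.505, -0.2591, 0.1483]
eef_rot: [-3.141, -0.0, 1.673]
wrist_force: [-0.4, -0.1, -1.2]
grip_width: 0.258
gripper_force: 30.0
```

servo_tool([
  {"tx": 0, "ty": 0, "tz": -0.0015, "roll": 0},
  {"tx": 0, "ty": 0, "tz": -0.0013, "roll": 0},
  {"tx": 0, "ty": 0, "tz": -0.001, "roll": 0},
  {"tx": 0, "ty": 0, "tz": 0, "roll": 0},
])

```text
time_s: 18.35
tool_pos: [0.5051, -0.2592, 0.1446]
eef_rot: [-3.141, -0.0, 1.673]
wrist_force: [-0.7, 0.2, -1.0]
grip_width: 0.257
gripper_force: 30.0
```

```bash
python3 r.py | head -9
```

```text
18.35 [ 0.50507763 -0.25918159  0.14458566] [-3.14148286e+00 -6.70450320e-05  1.67280938e+00]
expected top z 0.07638565705238863
restcol 148 c 508.2 -257.3 wh 23.2 197.9 a 8.03 mean [ 0.4984 -0.1851  0.0764] zmed 0.0764
rest 145 c 497.5 -178.0 wh 24.4 37.4 a 6.14 mean [ 0.4979 -0.1758  0.0763] zmed 0.0763
  tilt along y 0.01294406628872765
cheeks-1 7
cheeks1 158 c 500.9 -175.0 wh 31.1 47.1 a 63.8 mean [ 0.4996 -0.1764  0.0747] zmed 0.0752
base 441 c 550.3 -182.3 wh 64.0 207.2 a 63.74 mean [ 0.5319 -0.1793  0.0123] zmed 0.0124
restcol 286 c 509.5 -256.7 wh 39.9 208.0 a 12.73 mean [ 0.5019 -0.2392  0.0772] zmed 0.0774
```

Still hanging about half a millimetre off the seats and within the slots. Lower 0.5 mm, open gently and rise.

servo_tool([
  {"tx": 0, "ty": 0, "tz": -0.0006, "roll": 0},
  {"tx": 0, "ty": 0, "tz": 0, "roll": 0},
])

```text
time_s: 18.8
tool_pos: [0.5052, -0.2592, 0.1442]
eef_rot: [3.141, 0.0, 1.673]
wrist_force: [-0.4, -0.1, 0.9]
grip_width: 0.258
gripper_force: 30.0
```

servo_tool([
  {"tx": 0, "ty": 0, "tz": 0, "roll": 0},
  {"tx": 0, "ty": 0, "tz": 0, "roll": 0},
  {"tx": 0, "ty": 0, "tz": 0, "roll": 0},
  {"tx": 0, "ty": 0, "tz": 0, "roll": 0},
], gripper=0.5)

```text
time_s: 19.3
tool_pos: [0.5051, -0.2592, 0.1441]
eef_rot: [3.142, 0.0, 1.673]
wrist_force: [-0.1, -0.3, -0.4]
grip_width: 0.495
gripper_force: 0.0
```

servo_tool([
  {"tx": 0, "ty": 0, "tz": 0.01, "roll": 0},
  {"tx": 0, "ty": 0, "tz": 0.03, "roll": 0},
  {"tx": 0, "ty": 0, "tz": 0.04, "roll": 0},
  {"tx": 0, "ty": 0, "tz": 0.04, "roll": 0},
  {"tx": -0.03, "ty": 0.01, "tz": 0.02, "roll": 0},
  {"tx": -0.04, "ty": 0.02, "tz": 0, "roll": 0},
  {"tx": -0.04, "ty": 0.02, "tz": 0, "roll": 0},
  {"tx": 0, "ty": 0, "tz": 0, "roll": 0},
  {"tx": 0, "ty": 0, "tz": 0, "roll": 0},
])

```text
time_s: 20.42
tool_pos: [0.3959, -0.2097, 0.285]
eef_rot: [3.14, 0.001, 1.673]
wrist_force: [0.0, -1.0, -0.3]
grip_width: 0.5
gripper_force: 0.0
```

Run:
```python
from m import *
o=bot.get_obs();print(o['time_s'],o['tool_pos'])
for c in('top','side'):
    im,d=bot.get_image(c);P=cloud(c,d)
    save(c+'5',im[170:270,310:450] if c=='top' else im,4 if c=='top' else 1)
    w=(im[...,0].astype(int)-im[...,2]>25)
    rect(P,(.5045,-.258),.13,.071,.084,'rest',w)
    q=P[w&(np.hypot(P[...,0]-.5045,P[...,1]+.258)<.11)&(abs(P[...,2]-.077)<.006)]
    if len(q)>9:print('tilt',np.polyfit(q[:,1],q[:,2],1))
    for t in('graver','jar','loupe','cover','rest'):print(t,[np.round(r['point'],3).tolist() for r in bot.spot_point(c,t)][:3])
```

```text
20.425 [ 0.39594603 -0.20965034  0.28499761]
rest 151 c 497.1 -178.9 wh 23.6 38.2 a 2.12 mean [ 0.4976 -0.1765  0.076 ] zmed 0.0758
tilt [0.00141115 0.07625496]
graver [[0.57, 0.21, 0.003]]
jar [[0.658, -0.26, -0.001], [0.528, 0.246, -0.005]]
loupe [[0.432, 0.327, -0.004]]
cover [[0.301, -0.225, 0.0], [0.439, -0.023, -0.002], [0.643, -0.472, 0.006]]
rest []
rest 327 c 505.7 -256.2 wh 40.6 200.6 a 9.74 mean [ 0.5016 -0.2477  0.0769] zmed 0.0771
tilt [-0.00481462  0.07573331]
graver [[0.563, 0.214, 0.007], [0.694, -0.012, 0.001]]
jar [[0.656, -0.259, 0.003]]
loupe [[0.433, 0.325, -0.002]]
cover [[0.293, -0.226, 0.003], [0.646, -0.47, -0.004], [0.434, -0.02, 0.004]]
rest [[0.508, -0.26, 0.054]]
```

View pics/side5.png

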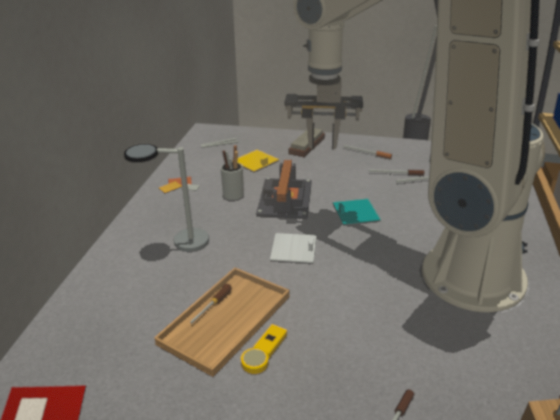

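The side view shows the rest lying level across both posts at (287,183), the cover flat at (293,248), the bystanders in place and the gripper clear of everything.

```bash
python3 -c "
from workcell import bot
print(bot.close_job())"
```

```text
the job is handed in; nothing more can be done
None
```

The job is handed in; the result was not shown, but the last images show the cover flat on the bench tab up, the hand rest level in both slots, and the jar, graver and loupe in place, at about 20 s of the 58 s.

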